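# Free a bearing cap from its crankcase register

### The job

Wind the red handwheel clockwise until the clamp bar is drawn fully back against its red stop, off the bearing cap. Then grip the cap by its top rib and rock it from side to side, tipping its yellow-painted end up first and then its plain end up higher than the painted one, until it frees from its tight register. Finish while still holding the cap, level and at rest, straight over its seat and about 2 cm clear of the cheeks; leave the hammer, the brass drift and the loose bearing where they lie.

Things in the scene. Friction and masses are not known exactly. Their poses are not given: they have to be found in the camera images.
- case: Fixed aluminium crankcase half on two timbers, 200 x 354 mm, rim 94 mm above the table. Origin on the table straight below the cap's seat. All lies in a row along its y axis, from +y to -y: painted end of the cap, plain end, clamp bar, handwheel, red stop. Its x crosses the row, z is up. Fingers have free room at both x sides of the cap.
- seat (a point): Middle of the flat on which the cap's underside stands, 100 mm above the table; axes as the case. Cheeks 26 mm high stand at its +y and -y ends, inner faces 77 mm apart. In each a sprung brass detent bar, 17 mm above the seat, presses in over the two ridges on that end of the cap.
- cap: Loose dark steel bearing cap, 0.3 to 0.65 kg, 26 mm thick (x), 68 mm long (y; 74 mm over the end ridges), 70 mm tall. Origin: centre of its underside, at the start on the seat, axes along the case's. Feet and bridge are 38 mm high; above stands the grip rib, 26 mm thick (x), 40 mm long (y), 38 to 70 mm above the underside: pinch it across x from above, firmly (60 N or more). +y end is yellow.
- cap_painted (a point): Bottom edge of the cap's yellow end, 34 mm from its origin along +y. Each end carries two ridges that snap past that end's sprung detent at about 5 and 13 mm of lift; in between the end rests at 8 to 9 mm, and above 18 mm it is free. A snap takes 10 to 20 N.
- cap_plain (a point): Bottom edge of the cap's plain end, 34 mm from its origin along -y; ridges as at the painted end. Rock one end up while the other stays, by about 9 to 18 mm (7 to 8 degrees of lean each way), turning the gripper with the cap; a straight pull does not count.
- clamp (a joint): Travel of the flat steel clamp bar with a green tip, m. Near 0 its tip lies over the shoulder of the cap's plain end, 3 mm above it, and keeps the cap down; it grows as the bar is drawn back along the case's -y, and at 0.040 the tail stands against the red stop. Coupled to the handwheel: 0.040 m for 9.6 rad.
- handwheel (a joint): Angle of the red handwheel, rad: grows clockwise seen from above. 9.6 with the bar against its stop (where the wheel will go no further); at the start 0 to 2.8. Turning it takes about 2 N at the handle; it stays where it is left.
- wheel_axis (a point): On the handwheel's vertical axis, at the upper face of its 96 mm disc, 176 mm above the table and 165 mm from the seat along the case's -y.
- handle (a point): On the axis of the black upright handle that spins freely on the wheel, 38 mm from the wheel's axis: 18 mm diameter, 40 mm tall, from 2 to 42 mm above the disc. This point is 28 mm above the disc (204 mm above the table), a good height to pinch from above; then carry it round the circle without turning the gripper.
- bearing: Loose steel ball bearing lying flat on the bench, 72 mm across, 18 mm high; leave it alone. Origin under its centre.
- hammer: Loose yellow-handled soft-faced hammer lying on the bench; leave it alone.
- drift: Loose brass drift lying on the bench, 150 x 14 x 14 mm along its x; leave it alone. Origin under its centre.
There are look-alikes about, which are no part of the job. There is more than one size of the cap; the job needs the middle-sized.

How it is judged:
By the outcome, as a careful person would: the job done as asked, in the order asked, and still so for the second after the job is handed in, while the arm keeps its last pose, push and grip.
It also fails if it takes over 64 s, if anything falls off the work surface, if the arm or the gripper's body presses on something with over 40 N, if the wrist force passes 120 N, or if a joint passes its speed limit or range.

### The arm

A 7-joint arm with a two-finger parallel gripper is mounted at the origin on the work surface. World frame = base frame: x ahead of the robot, y to its left, z up, the work surface at z = 0. Lengths are in mm, angles in degrees, forces in N, time in s.
With the tool pointing down it reaches from about 400 to 850 mm from the base axis. Payload 4.5 kg.
Tool frame: the origin (TCP) lies midway between the tips of the shut fingers; the grasp point (between the pads) lies 19 mm behind it (robot.grasp_offset is the distance from the TCP to the grasp point, in mm); z points along the fingers, y is the line along which they close (so a half turn about z gives the same grasp; the last joint's range is limited). The gripper opens to 85 mm and grips with 20 to 120 N. Pads are 22 mm wide; open, the fingers measure 114 mm over their backs; the gripper's body (76 mm by 85 mm) begins 54 mm behind the grasp point. The pads swing forward as they close: fully open they stand 13 mm farther back than shut.
Start: joints at [1.937, 39.483, -11.15, 89.685, 9.013, 51.709, -12.324], TCP at [625.023, 0.026, 231.317] pointing down, gripper open.
Joint ranges: [-172.22, 172.22], [-26.19, 119.32], [-84.43, 86.54], [7.71, 146.69], [-57.33, 237.33], [2.42, 119.75], [-152.13, 152.13]. Speed limits (degrees/s): [147.25, 147.25, 180, 180, 180, 180, 180].

### API

Orientations are given as a 3x3 rotation matrix whose columns are the frame's x, y, z axes.
In Python, from station import monitor, eyes, order, robot gives the robot as it stands.
- The arm moves only by the shell command python3 -m creep 'ROWS' [FORCE]. ROWS is JSON, a list of rows, each a list of 7 numbers: the opening, from 0 (shut) to 1 (fully open), then the shift along the tool's x, y, z in m, then the turn, a rotation vector about the tool's x, y, z in rad. A call has 1 to 12 rows; each row shifts and turns the commanded pose from where the row before left it, along the tool's axes as they then stand; what a row does not reach is not made up. A row lasts 1/8 s, in which the tool goes at most 62.5 mm and 10.7 degrees, less where a joint would pass 70% of its speed; a pose out of reach is approached as far as the arm can. A call is refused whole if a number of a shift passes 0.0625 or a number of a turn 0.188, either way. A call with a gripper value outside its range is refused whole. The fingers move at their own pace and stop on an object; FORCE is the grip in N (left out, the last holds). Time passes only in rows, so rows that do not move let the fingers close. It gives the time, the measured TCP pose, the force, the opening and the grip force at its end, in the units of the state.
- monitor.read_state(): the state, without advancing time (a new reading comes with each control period).
- eyes.capture(name): name is "scene" or "side" or "wrist"; returns a dict with "color" (384x512x3 uint8, red, green, blue), "K" (3x3 intrinsics, pixels), "k1" (the pictures are not rectified: a ray, as slopes to the right and down, at radius r is drawn at 1 + k1 r^2 times it, then the intrinsics apply), "extrinsics" (4x4, takes a point from world to camera coordinates). Camera axes: x right, y down, z forward; pixel columns grow to the right and rows downward; lengths in mm; the calibration is good to about 2 mm. A picture is of the moment at which its call begins. There is no depth.
- order.finish_job(): hands the job in; it is judged then, once.
The state is a dict: "time_s": time; "q": joint angles; "joint_velocities": joint speeds; "tau": joint torques, N m; "eef_pos": TCP position; "tool_rot": TCP orientation; "force": force on the tool from outside, world axes, zero at the start; "torque": the same for the moment, N m; "width": finger opening in mm; "grip_force": force on a finger pad.
Only numpy, scipy, OpenCV 4.12 (cv2) and the standard library are available. Lean on these libraries where they do the work, as an engineer would, in place of code of your own. Each camera call takes 0.05 s, during which the arm holds its last target. There are 200 camera calls.

## Working session

There is one attempt and no reset: what is moved stays moved. The work goes in short steps, Python scripts to look and compute and a shell command to move; the robot and the scene stay as the last step left them, time stands still between calls to the robot, and variables do not carry over. Pictures are saved under pics/ and viewed, at most 10 in all, crops included, and the job is handed in when it is done.

```bash
ls; mkdir -p pics
cat > h.py <<'E'
import numpy as np, cv2
from station import monitor, eyes, order, robot
def load(n):
    d=np.load(f'pics/{n}.npz'); return d
def snap(cam,n):
    c=eyes.capture(cam); np.savez(f'pics/{n}.npz',color=c['color'],K=c['K'],k1=c['k1'],E=c['extrinsics'])
    cv2.imwrite(f'pics/{n}.png',cv2.cvtColor(c['color'],cv2.COLOR_RGB2BGR)); return load(n)
def ray(d,u,v):
    K,E,k1=d['K'],d['E'],float(d['k1'])
    s=cv2.undistortPoints(np.array([[[u,v]]],float),K,np.array([k1,0,0,0.]))[0,0]
    R,t=E[:3,:3],E[:3,3]
    return -R.T@t, R.T@np.array([s[0],s[1],1])
def onz(d,u,v,z):
    o,r=ray(d,u,v); return o+r*(z-o[2])/r[2]
def proj(d,p):
    return cv2.projectPoints(np.array([p],float),cv2.Rodrigues(d['E'][:3,:3])[0],d['E'][:3,3],d['K'],np.array([float(d['k1']),0,0,0.]))[0].ravel()
E
python3 - <<'E'
from h import *
a=snap('scene','s1');b=snap('side','d1')
c=snap('wrist','w1')
for x in (a,b,c): print(-x['E'][:3,:3].T@x['E'][:3,3])
s=monitor.read_state();print(s['time_s'],s['tool_rot'],s['force'])
cv2.imwrite('pics/both.png',np.vstack([np.hstack([cv2.imread('pics/s1.png'),cv2.imread('pics/d1.png')])])[:, :])
E
```

```text
pics
[1138.69706764  221.18823057 1172.93640581]
[ 239.38968686 -803.40768001  998.85538895]
[625.14525362  65.32249119 373.25836285]
0.15 [[-1.28627962e-04  9.99999021e-01 -1.39304015e-03]
 [ 9.99999984e-01  1.28458912e-04 -1.21442553e-04]
 [-1.21263485e-04 -1.39305575e-03 -9.99999022e-01]] [-0.56795571  0.17394838 -0.04830424]
```

View pics/s1.png

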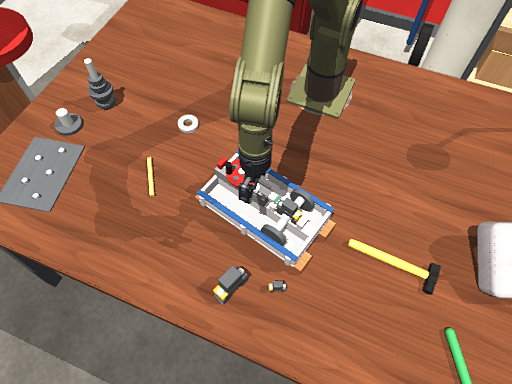

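View pics/d1.png

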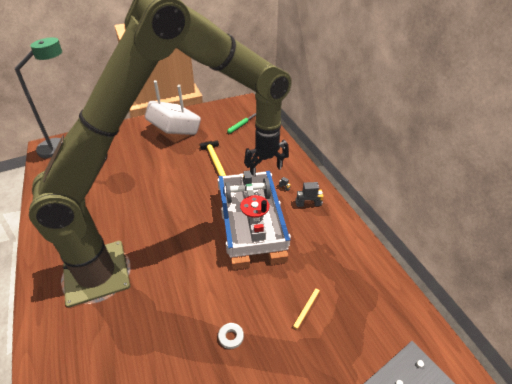

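Run:
```python
from h import *
a=cv2.imread('pics/s1.png')[145:270,180:345];b=cv2.imread('pics/d1.png')[160:270,205:300]
A=cv2.resize(a,None,fx=3,fy=3,interpolation=2);B=cv2.resize(b,None,fx=3,fy=3,interpolation=2)
H=max(A.shape[0],B.shape[0]);f=lambda x:cv2.copyMakeBorder(x,0,H-x.shape[0],0,0,0)
cv2.imwrite('pics/c1.png',np.hstack([f(A),f(B)]))
a=load('s1')
for u,v in [(197,197),(238,156),(333,210),(296,260)]: print(u,v,onz(a,u,v,94).round())
b=load('d1')
for u,v in [(229,257),(219,178),(275,172),(288,248)]: print(u,v,onz(b,u,v,94).round())
```

```text
197 197 [ 641. -178.   94.]
238 156 [ 457. -129.   94.]
333 210 [520. 205.  94.]
296 260 [708. 161.  94.]
229 257 [ 423. -175.   94.]
219 178 [514. 192.  94.]
275 172 [731. 141.  94.]
288 248 [ 609. -215.   94.]
```

View pics/c1.png

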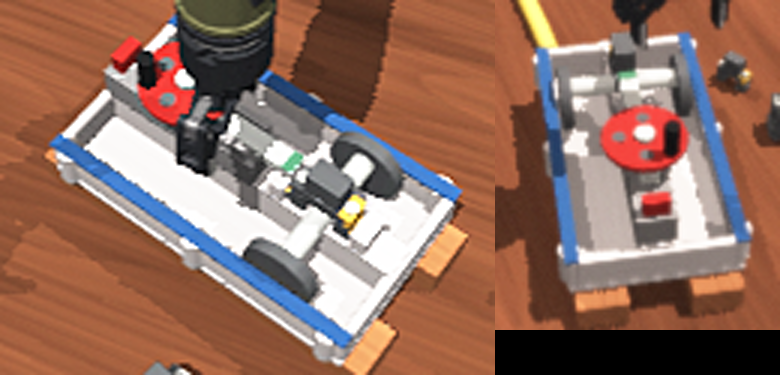

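View pics/w1.png

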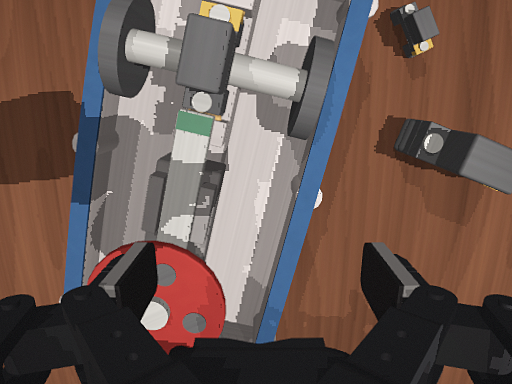

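Run:
```python
from h import *
w=load('w1');b=load('d1');a=load('s1')
for p in [(188,15),(234,18),(222,90),(177,84),(205,52)]: print('rib',onz(w,*p,170).round(1))
print('hub w',onz(w,155,316,178).round(1))
h=cv2.cvtColor(b['color'],cv2.COLOR_RGB2HSV)
m=((h[...,0]<6)|(h[...,0]>174))&(h[...,1]>180)&(h[...,2]>120)
m[:, :230]=0;m[:,285:]=0;m[:185]=0;m[219:]=0
v,u=np.nonzero(m);P=np.array([onz(b,x,y,176)[:2] for x,y in zip(u,v)])
print('wheel side',P.min(0),P.max(0),(P.min(0)+P.max(0))/2)
print('handle side top',onz(b,264,201,218).round(1),'mid',onz(b,264,206,200).round(1))
print('handle scene top',onz(a,180+146/3,145+55/3,218).round(1), 'mid',onz(a,180+147/3,145+72/3,198).round(1))
print('stop s,d',onz(a,180+125/3,145+52/3,150),onz(b,258,228,150))
h=cv2.cvtColor(w['color'],cv2.COLOR_RGB2HSV)
m=(((h[...,0]<6)|(h[...,0]>174))&(h[...,1]>180)&(h[...,2]>90)).astype(np.uint8)
c=max(cv2.findContours(m,0,1)[0],key=cv2.contourArea)[:,0]
P=np.array([onz(w,x,y,176)[:2] for x,y in c if y<290])
A=np.c_[2*P,np.ones(len(P))];s=np.linalg.lstsq(A,(P**2).sum(1),rcond=None)[0]
print('wheel w',s[:2],np.sqrt(s[2]+s[0]**2+s[1]**2))
```

```text
rib [585.8 111.3 170. ]
rib [611.1 109.4 170. ]
rib [603.8  70.7 170. ]
rib [578.1  74.2 170. ]
rib [594.7  91.5 170. ]
hub w [555.9 -72.8 178. ]
wheel side [ 507.80639543 -118.18176548] [597.16425861 -25.84748067] [552.48532702 -72.01462307]
handle side top [ 572. -102.  218.] mid [ 570.6 -106.2  200. ]
handle scene top [ 568.2 -102.1  218. ] mid [573.2 -99.8 198. ]
stop s,d [ 532.72400021 -145.58659948  150.        ] [ 534.36579328 -143.70476483  150.        ]
wheel w [562.54456996 -59.10953596] 36.69499564066806
```

```bash
python3 -m creep '[[1,-0.04,-0.02,0,0,0,0],[0.6,-0.04,-0.02,0,0,0,0],[0.6,-0.025,-0.013,0,0,0,0],[0.6,0,0,0,0,0,0],[0.6,0,0,0,0,0,0]]' 40
python3 - <<'E'
from h import *
snap('wrist','w2');a=snap('scene','s2');b=snap('side','d2')
i=cv2.imread('pics/w2.png'); j=cv2.resize(cv2.imread('pics/d2.png')[170:250,215:295],(384,384))
cv2.imwrite('pics/c2.png',cv2.resize(np.hstack([i,j]),(798,342)))
E
```

```text
time_s: 0.78
eef_pos: [572.5, -103.7, 231.3]
tool_rot: [[-0.001, 1.0, 0.001], [1.0, 0.001, 0.001], [0.001, 0.001, -1.0]]
force: [-0.3, 0.2, 0.4]
width: 51.3
grip_force: 0.0
```

View pics/c2.png

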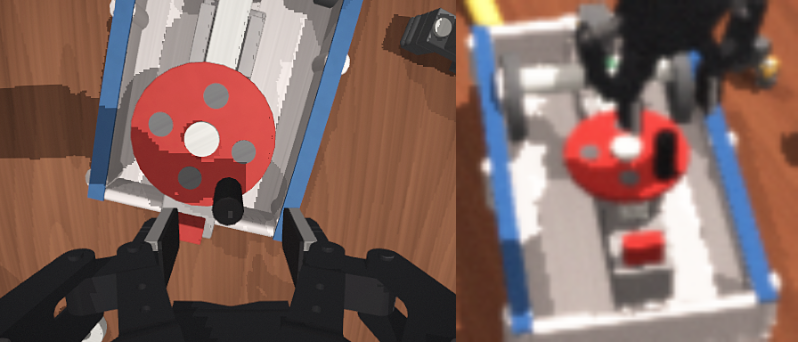

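Run:
```python
from h import *
w=load('w2')
h=cv2.cvtColor(w['color'],cv2.COLOR_RGB2HSV)
m=(((h[...,0]<6)|(h[...,0]>174))&(h[...,1]>150)&(h[...,2]>70)).astype(np.uint8)
c=max(cv2.findContours(m,0,1)[0],key=cv2.contourArea)[:,0]
P=np.array([onz(w,x,y,176)[:2] for x,y in c if y<205])
A=np.c_[2*P,np.ones(len(P))];s=np.linalg.lstsq(A,(P**2).sum(1),rcond=None)[0]
print('wheel w',s[:2],np.sqrt(s[2]+s[0]**2+s[1]**2))
print('hub',onz(w,202/.8906,139/.8906,180))
print('handle top',onz(w,228/.8906,211/.8906,218))
print(proj(w,[572,-104,218])*.8906)
```

```text
wheel w [554.400018   -66.85682509] 45.41308844693422
hub [554.83218333 -69.54978655 180.        ]
handle top [ 571.68834437 -103.05883045  218.        ]
[228.57045484 212.60024998]
```

```bash
python3 -m creep '[[0.6,0,0,0.023,0,0,0],[0.6,0,0,0.023,0,0,0],[0,0,0,0,0,0,0],[0,0,0,0,0,0,0],[0,0,0,0,0,0,0],[0,0,0,0,0,0,0]]' 40
python3 - <<'E'
import numpy as np
C=np.array([555,-69.4]);th=np.radians(-63.6);r=38
p=C+r*np.array([np.cos(th),np.sin(th)])
for k in range(24):
    th-=np.radians(18);n=C+r*np.array([np.cos(th),np.sin(th)]);d=n-p;p=n
    print(k,'[0,%.4f,%.4f,0,0,0,0]'%(d[1]/1000,d[0]/1000))
E
```

```text
time_s: 1.68
eef_pos: [572.4, -104.4, 185.9]
tool_rot: [[-0.0, 1.0, 0.001], [1.0, 0.0, 0.001], [0.001, 0.001, -1.0]]
force: [-0.6, 1.2, -0.1]
width: 16.6
grip_force: 39.1
0 [0,-0.0036,-0.0113,0,0,0,0]
1 [0,0.0001,-0.0119,0,0,0,0]
2 [0,0.0038,-0.0113,0,0,0,0]
3 [0,0.0071,-0.0095,0,0,0,0]
4 [0,0.0097,-0.0069,0,0,0,0]
5 [0,0.0113,-0.0036,0,0,0,0]
6 [0,0.0119,0.0001,0,0,0,0]
7 [0,0.0113,0.0038,0,0,0,0]
8 [0,0.0095,0.0071,0,0,0,0]
9 [0,0.0069,0.0097,0,0,0,0]
10 [0,0.0036,0.0113,0,0,0,0]
11 [0,-0.0001,0.0119,0,0,0,0]
12 [0,-0.0038,0.0113,0,0,0,0]
13 [0,-0.0071,0.0095,0,0,0,0]
14 [0,-0.0097,0.0069,0,0,0,0]
15 [0,-0.0113,0.0036,0,0,0,0]
16 [0,-0.0119,-0.0001,0,0,0,0]
17 [0,-0.0113,-0.0038,0,0,0,0]
18 [0,-0.0095,-0.0071,0,0,0,0]
19 [0,-0.0069,-0.0097,0,0,0,0]
20 [0,-0.0036,-0.0113,0,0,0,0]
21 [0,0.0001,-0.0119,0,0,0,0]
22 [0,0.0038,-0.0113,0,0,0,0]
23 [0,0.0071,-0.0095,0,0,0,0]
```

```bash
python3 -m creep '[[0,-0.0036,-0.0113,0,0,0,0],[0,0.0001,-0.0119,0,0,0,0],[0,0.0038,-0.0113,0,0,0,0],[0,0.0071,-0.0095,0,0,0,0],[0,0.0097,-0.0069,0,0,0,0]]'; python3 -m creep '[[0,0.0113,-0.0036,0,0,0,0],[0,0.0119,0.0001,0,0,0,0],[0,0.0113,0.0038,0,0,0,0],[0,0.0095,0.0071,0,0,0,0],[0,0.0069,0.0097,0,0,0,0]]'
```

```text
time_s: 2.3
eef_pos: [520.5, -88.5, 185.8]
tool_rot: [[0.001, 1.0, 0.001], [1.0, -0.001, -0.002], [-0.002, 0.001, -1.0]]
force: [2.3, -2.0, 3.2]
width: 17.0
grip_force: 40.1
time_s: 2.92
eef_pos: [536.9, -36.9, 185.7]
tool_rot: [[-0.0, 1.0, -0.003], [1.0, 0.0, -0.002], [-0.002, -0.003, -1.0]]
force: [-0.2, -4.2, 6.8]
width: 16.8
grip_force: 40.6
```

```bash
python3 -m creep '[[0,0.0036,0.0113,0,0,0,0],[0,-0.0001,0.0119,0,0,0,0],[0,-0.0038,0.0113,0,0,0,0],[0,-0.0071,0.0095,0,0,0,0],[0,-0.0097,0.0069,0,0,0,0]]'; python3 -m creep '[[0,-0.0113,0.0036,0,0,0,0],[0,-0.0119,-0.0001,0,0,0,0],[0,-0.0113,-0.0038,0,0,0,0],[0,-0.0095,-0.0071,0,0,0,0],[0,-0.0069,-0.0097,0,0,0,0]]'
python3 - <<'E'
from h import *
snap('side','d3')
d=load('d3');print(proj(d,[585,52,130]))
i=np.hstack([cv2.resize(cv2.imread(f'pics/{n}.png')[170:240,225:295],(400,400),interpolation=2) for n in('d1','d3')])
cv2.imwrite('pics/c3.png',i)
E
```

```text
time_s: 3.55
eef_pos: [587.5, -52.4, 185.7]
tool_rot: [[-0.002, 1.0, -0.004], [1.0, 0.002, 0.001], [0.001, -0.004, -1.0]]
force: [-3.8, 1.6, 9.5]
width: 16.5
grip_force: 40.7
time_s: 4.18
eef_pos: [572.4, -104.3, 185.8]
tool_rot: [[-0.001, 1.0, 0.002], [1.0, 0.001, 0.001], [0.001, 0.002, -1.0]]
force: [1.4, 3.0, 6.3]
width: 16.8
grip_force: 40.4
[249.36420726 189.27805627]
```

View pics/c3.png

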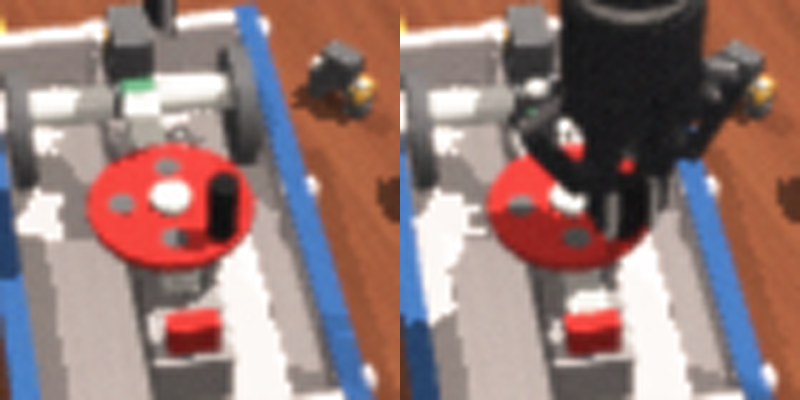

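```bash
python3 -m creep '[[0,-0.0018,-0.00565,0,0,0,0],[0,-0.0018,-0.00565,0,0,0,0]]'|grep -E 'pos|^force'; python3 -m creep '[[0,0.0000,-0.006,0,0,0,0],[0,0.0001,-0.0059,0,0,0,0]]'|grep -E 'pos|^force'
```

```text
eef_pos: [560.5, -108.4, 185.8]
force: [2.0, 1.1, 5.6]
eef_pos: [548.6, -108.5, 185.7]
force: [1.8, 1.3, 6.1]
```

```bash
python3 -m creep '[[0,0.0019,-0.0056,0,0,0,0],[0,0.0019,-0.0057,0,0,0,0]]'|grep -E 'pos|^force'
```

```text
eef_pos: [538.7, -105.5, 185.9]
force: [11.4, -4.2, -5.4]
```

```bash
python3 -m creep '[[0,0.0035,-0.0048,0,0,0,0],[0,0.0036,-0.0047,0,0,0,0]]'|grep -E 'pos|^force'
```

```text
eef_pos: [538.3, -105.2, 186.3]
force: [30.6, -21.0, -23.8]
```

```bash
python3 -m creep '[[0,-0.0035,0.0048,0,0,0,0],[0,-0.0036,0.0047,0,0,0,0],[0,0,0,0,0,0,0]]'|grep -E 'pos|^force';  python3 -m creep '[[0.5,0,0,0,0,0,0],[0.5,0,0,0,0,0,0],[0.5,0,0,-0.03,0,0,0],[0.5,0,0,-0.03,0,0,0],[0.6,0.055,0.0065,-0.01,0,0,0.119],[0.6,0.055,0.0065,0,0,0,0.119],[0.6,0.025,0.005,0,0,0,0],[0.6,0,0,0,0,0,0],[0.6,0,0,0,0,0,0]]' 80
python3 - <<'E'
from h import *
snap('wrist','w4'); snap('side','d4')
i=np.hstack([cv2.imread('pics/w4.png'),cv2.resize(cv2.imread('pics/d4.png')[170:240,225:295],(384,384),interpolation=2)])
cv2.imwrite('pics/c4.png',cv2.resize(i,(798,342)))
E
```

```text
eef_pos: [538.8, -105.6, 185.8]
force: [6.1, -2.0, 2.7]
time_s: 6.72
eef_pos: [566.5, 25.5, 254.7]
tool_rot: [[0.237, 0.971, -0.003], [0.971, -0.237, -0.002], [-0.002, -0.002, -1.0]]
force: [0.5, -1.1, 0.6]
width: 51.3
grip_force: 0.0
```

View pics/c4.png

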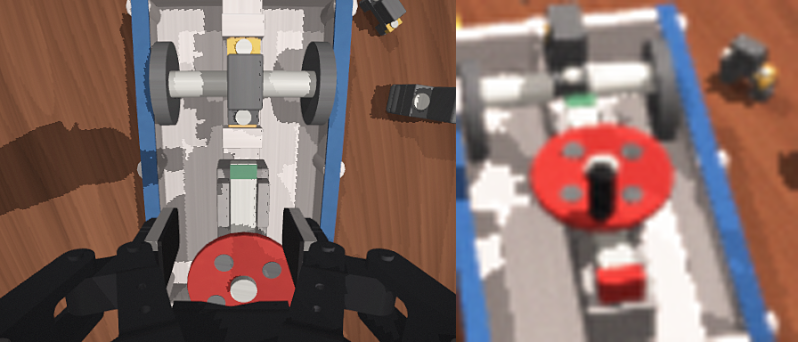

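Run:
```python
from h import *
w=load('w4');f=.8906
R=monitor.read_state();R,t=np.array(R['tool_rot']),np.array(R['eef_pos'])
for n,p,z in [('ribc',(245.5,81.5),170),('L',(228,80),170),('R',(263,80),170),('top',(245,53),170),('bot',(245,109),170),('boltN',(245,46),143),('boltS',(243.5,117),143)]:
    q=onz(w,p[0]/f,p[1]/f,z);print(n,q.round(1),'tool',(R.T@(q-t)).round(1))
x,y=int(245/f),int(80/f)
g=cv2.cvtColor(w['color'],cv2.COLOR_RGB2GRAY).astype(int)
print(g[45:150:2,x-6]);print(g[90,x-30:x+32])
```

```text
ribc [593.9  91.2 170. ] tool [70.8 10.5 84.9]
L [582.   95.2 170. ] tool [71.8 -2.  84.9]
R [606.3  89.3 170. ] tool [71.9 23.1 84.9]
top [598.  110.4 170. ] tool [90.4 10.  84.8]
bot [589.1  72.3 170. ] tool [51.3 10.4 84.9]
boltN [601. 118. 143.] tool [ 98.6  11.1 111.8]
boltS [587.2  64.2 143. ] tool [ 43.   10.5 111.9]
[230 227 229 226 226 232 235 234  98 129 129 129 129 127 128 128 127 126
 126 127 126 125 125 125 125 125 124 125 123 123 124 124 124 122 123 123
 122 122 117  87 217 210 209 207 213 215 214 199 204  74 224 234 233]
[158 158 157 158 157 158 158 158 163 143  83  87 111 121 121 119 119 120
 120 122 121 123 122 125 124 125 126 126 127 126 125 126 128 128 128 129
 129 127 126 126 125 125 126 126 126 125 128 127 123 101 127 220 209 206
 206 205 204 208 229 227 226 226]
```

```bash
python3 -m creep '[[0.7,0.036,0.005,0.0,0.002,0,0],[0.7,0.035,0.0055,0.02,0,0,0],[0.7,0,0,0.04,0,0,0],[0.7,0,0,0.035,0,0,0],[0.7,0,0,0.015,0,0,0],[0.7,0,0,0.005,0,0,0],[0.7,0,0,0,0,0,0]]' 80 ; python3 -m creep '[[0,0,0,0,0,0,0],[0,0,0,0,0,0,0],[0,0,0,0,0,0,0],[0,0,0,0,0,0,0],[0,0,0,0,0,0,0]]' 110
python3 - <<'E'
from h import *
snap('wrist','w5')
E
```

```text
time_s: 7.7
eef_pos: [595.1, 93.6, 141.1]
tool_rot: [[0.236, 0.972, -0.0], [0.972, -0.236, 0.001], [0.001, -0.001, -1.0]]
force: [-1.2, -0.2, -0.1]
width: 59.5
grip_force: 0.0
time_s: 8.32
eef_pos: [594.7, 94.1, 141.6]
tool_rot: [[0.236, 0.972, -0.001], [0.972, -0.236, 0.001], [0.001, -0.001, -1.0]]
force: [-2.1, 0.3, 7.2]
width: 24.7
grip_force: 108.0
```

View pics/w5.png

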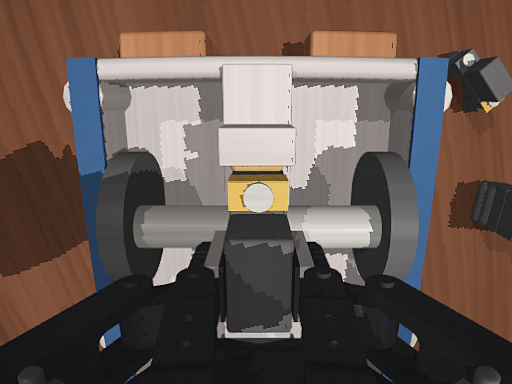

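```bash
python3 -m creep '[[0,-0.0014,0,-0.0012,0,0.033,0],[0,-0.0014,0,-0.0012,0,0.033,0],[0,-0.0014,0,-0.0012,0,0.033,0],[0,-0.0014,0,-0.0012,0,0.033,0],[0,0,0,0,0,0,0],[0,0,0,0,0,0,0]]'
cat >> h.py <<'E'
V0=None
def cap():
    s=monitor.read_state();R=np.array(s['tool_rot']);t=np.array(s['eef_pos'])
    R0=np.array([[.236,.972,-.001],[.972,-.236,.001],[.001,-.001,-1]]);S=np.array([593.9,91.2,100.]);t0=np.array([594.7,94.1,141.6])
    Y=R0[:,0]; o=[]
    for k in(34,-34,0):
        p=t+R@(R0.T@(S+k*Y-t0)); d=p-S; o.append((round(d@Y,1),round(d@R0[:,1],1),round(d[2],1)))
    print('painted,plain,orig (y,x,z):',o,'lean',round(np.degrees(np.arcsin(R[2,0])),2),'F',np.round(s['force'],1))
E
python3 -c "
from h import *
cap(); snap('wrist','w6');snap('scene','s6')"
```

```text
time_s: 9.12
eef_pos: [593.7, 89.4, 145.6]
tool_rot: [[0.234, 0.972, 0.031], [0.963, -0.236, 0.132], [0.135, -0.001, -0.991]]
force: [-1.1, 4.3, 5.7]
width: 24.1
grip_force: 109.2
painted,plain,orig (y,x,z): [(np.float64(34.6), np.float64(0.1), np.float64(8.6)), (np.float64(-32.9), np.float64(0.1), np.float64(-0.6)), (np.float64(0.9), np.float64(0.1), np.float64(4.0))] lean 7.78 F [-1.1  4.3  5.7]
```

```bash
python3 -m creep '[[0,0.0014,0,-0.001,0,-0.033,0],[0,0.0014,0,-0.001,0,-0.033,0],[0,0.0014,0,-0.001,0,-0.033,0],[0,0.0014,0,-0.001,0,-0.033,0],[0,0,0,0,0,0,0]]';python3 -c "
from h import *
cap()"
python3 -m creep '[[0,0.0014,0,-0.001,0,-0.033,0],[0,0.0014,0,-0.001,0,-0.033,0],[0,0.0014,0,-0.001,0,-0.033,0],[0,0.0014,0,-0.001,0,-0.033,0],[0,0,0,0,0,0,0],[0,0,0,0,0,0,0]]';python3 -c "
from h import *
cap();d=snap('side','d7');w=snap('wrist','w7')
cv2.imwrite('pics/c7.png',np.hstack([cv2.resize(cv2.imread('pics/w7.png')[100:350,180:340],(384,600)),cv2.resize(cv2.imread('pics/w6.png')[100:350,180:340],(384,600))]))"
```

```text
time_s: 9.85
eef_pos: [593.4, 93.7, 149.9]
tool_rot: [[0.234, 0.972, -0.004], [0.972, -0.234, -0.001], [-0.002, -0.004, -1.0]]
force: [-2.5, 0.2, -0.1]
width: 24.6
grip_force: 112.9
painted,plain,orig (y,x,z): [(np.float64(33.2), np.float64(-1.3), np.float64(8.3)), (np.float64(-34.9), np.float64(-1.2), np.float64(8.4)), (np.float64(-0.8), np.float64(-1.3), np.float64(8.3))] lean -0.12 F [-2.5  0.2 -0.1]
time_s: 10.6
eef_pos: [595.5, 97.9, 154.3]
tool_rot: [[0.234, 0.972, -0.034], [0.963, -0.236, -0.131], [-0.135, -0.002, -0.991]]
force: [-5.4, -1.0, 6.4]
width: 23.8
grip_force: 113.9
painted,plain,orig (y,x,z): [(np.float64(31.9), np.float64(-0.2), np.float64(8.9)), (np.float64(-35.5), np.float64(-0.2), np.float64(18.1)), (np.float64(-1.8), np.float64(-0.2), np.float64(13.5))] lean -7.76 F [-5.4 -1.   6.4]
```

View pics/c7.png

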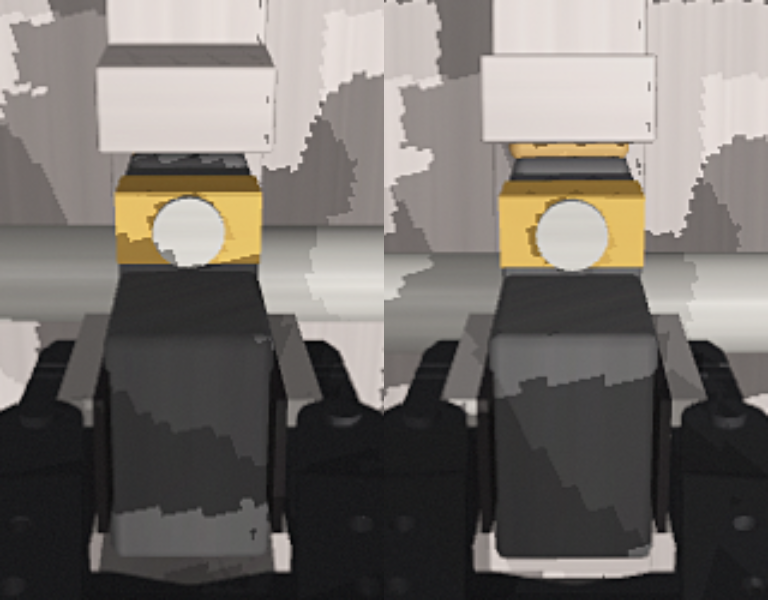

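```bash
python3 -m creep '[[0,0.0009,0,-0.0008,0,-0.02,0],[0,0,0,0,0,0,0]]';python3 -c "
from h import *
cap()"
python3 -m creep '[[0,-0.0012,0,-0.0012,0,0.033,0],[0,-0.0012,0,-0.0012,0,0.033,0],[0,-0.0012,0,-0.0012,0,0.033,0],[0,-0.0012,0,-0.0012,0,0.033,0],[0,-0.0008,0,-0.001,0,0.023,0],[0,0,0,0,0,0,0],[0,0,0,0,0,0,0]]';python3 -c "
from h import *
cap()"
```

```text
time_s: 10.95
eef_pos: [596.2, 97.4, 154.7]
tool_rot: [[0.234, 0.972, -0.038], [0.96, -0.237, -0.152], [-0.157, -0.001, -0.988]]
force: [-4.0, -4.3, 5.3]
width: 24.0
grip_force: 113.6
painted,plain,orig (y,x,z): [(np.float64(30.6), np.float64(0.7), np.float64(8.7)), (np.float64(-36.6), np.float64(0.7), np.float64(19.4)), (np.float64(-3.0), np.float64(0.7), np.float64(14.0))] lean -9.02 F [-4.  -4.3  5.3]
time_s: 11.82
eef_pos: [595.2, 94.5, 160.0]
tool_rot: [[0.236, 0.972, -0.001], [0.972, -0.236, 0.003], [0.002, -0.001, -1.0]]
force: [-0.6, -5.0, -1.4]
width: 24.2
grip_force: 112.6
painted,plain,orig (y,x,z): [(np.float64(34.6), np.float64(0.4), np.float64(18.4)), (np.float64(-33.5), np.float64(0.4), np.float64(18.3)), (np.float64(0.5), np.float64(0.4), np.float64(18.3))] lean 0.13 F [-0.6 -5.  -1.4]
```

```bash
python3 -m creep '[[0,0,0,-0.002,0,0,0],[0,0,0,-0.005,0,0,0],[0,0,0,-0.008,0,0,0],[0,0,0,-0.008,0,0,0],[0,0,0,-0.005,0,0,0],[0,0,0,0,0,0,0],[0,0,0,0,0,0,0],[0,0,0,0,0,0,0]]';python3 -c "
from h import *
cap();a=snap('side','d8');b=snap('scene','s8');w=snap('wrist','w8')
cv2.imwrite('pics/c8.png',np.hstack([cv2.resize(cv2.imread('pics/w8.png')[100:350,150:350],(320,400)),cv2.resize(cv2.imread('pics/s8.png')[165:245,245:325],(400,400))]))"
```

```text
time_s: 12.82
eef_pos: [594.6, 94.8, 187.6]
tool_rot: [[0.236, 0.972, -0.002], [0.972, -0.236, 0.003], [0.003, -0.003, -1.0]]
force: [-0.2, -0.9, -5.8]
width: 23.9
grip_force: 112.2
painted,plain,orig (y,x,z): [(np.float64(34.8), np.float64(-0.4), np.float64(46.1)), (np.float64(-33.3), np.float64(-0.4), np.float64(45.9)), (np.float64(0.8), np.float64(-0.4), np.float64(46.0))] lean 0.16 F [-0.2 -0.9 -5.8]
```

View pics/c8.png

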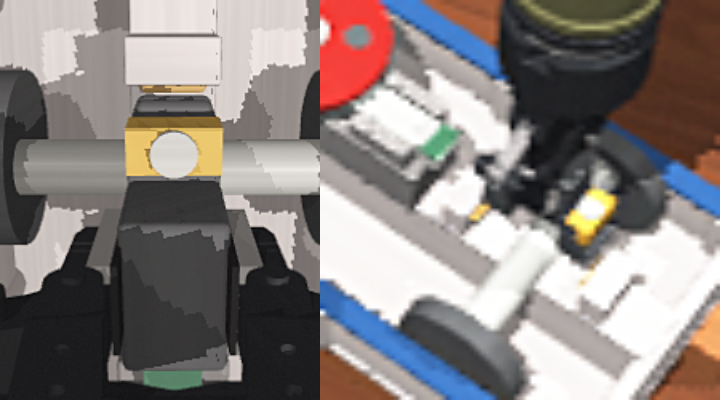

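```bash
python3 -m creep '[[0,-0.0007,0.0003,0,0,0,0],[0,0,0,0,0,0,0],[0,0,0,0,0,0,0],[0,0,0,0,0,0,0],[0,0,0,0,0,0,0]]';python3 -c "
from h import *
cap();print(order.finish_job())"
```

```text
time_s: 13.6
eef_pos: [594.9, 94.2, 187.9]
tool_rot: [[0.236, 0.972, -0.001], [0.972, -0.236, 0.003], [0.003, -0.002, -1.0]]
force: [0.1, -0.1, -5.7]
width: 24.1
grip_force: 112.2
painted,plain,orig (y,x,z): [(np.float64(34.3), np.float64(0.1), np.float64(46.4)), (np.float64(-33.8), np.float64(0.1), np.float64(46.2)), (np.float64(0.3), np.float64(0.1), np.float64(46.3))] lean 0.18 F [ 0.1 -0.1 -5.7]
the job is handed in; nothing more can be done
None
```

I wound the clamp bar back until the handwheel would turn no further, rocked the cap free (painted end up first, then the plain end higher), and handed the job in at 13.6 s with the cap held level about 20 mm above the cheeks, straight over its seat.

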